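Stopper a batch of vials on the bench press

TASK

Stopper this batch of vials on the hand press: pull the press's tray out, stand every vial in a nest of the tray and push the tray fully home; press the purge valve's plunger down to its stop and hold it there for a good second to flush the vials, then let it up; then turn the handwheel exactly one full turn, so that the platen comes down, drives every stopper home at once and goes back up to the top. Finally pull the tray out again and stand all the vials upright on the floor of the steel pan. The wheel must make only that one turn, the stoppers stay raised until the platen pushes them, and the rack of microtubes, the beaker and the timer are left where they are.

Things in the scene. Friction and masses are not known exactly. Their poses are not given: they have to be found in the camera images.
- press: vial stoppering press fixed to the bench: white base plate 10 mm thick, two steel columns, white bridge on top (227 mm high). Origin at bench level under the middle of the vial row when the tray is home; x to the back, y left seen from the front, z up. Bridge, platen and columns lie between x -25 and +25 mm, y +/-135 mm, above the nests when the tray is home: vials can be reached only with the tray out
- tray (a joint): how far the tray is pulled out towards the front (-x of the press), m: 0 fully home under the platen, 0.11 fully out at its stop; slides with about 1.5 N, stays where it is left; may start partly out
- tray_knob (a point): middle of the upright black pull knob of the tray, a round post 20 mm across and 42 mm high, standing on a tongue 80 mm in front of the middle nest; this point is 24 mm above the tongue and 18 mm below the top of the knob, 44 mm above the bench; x axis as the press's
- nest_0 (a point): floor centre of the left nest of the aluminium tray: a round recess 44 mm across and 6 mm deep with a chamfered mouth, floor 18 mm above the bench; the nests are 66 mm apart along the press's y. Moves with the tray
- nest_1 (a point): floor centre of the middle nest, likewise
- nest_2 (a point): floor centre of the right nest, likewise
- purge_plunger (a joint): how far the purge plunger is pressed, m: 0 up, 0.009 at its stop; about 3 N to start it and 7 N at the stop, springs back when let go
- purge_head (a point): middle of the top face of the purge valve's plunger, a grey round palm head 36 mm across and 12 mm thick, pressed straight down, on a small aluminium valve block at the front left of the press base (85 mm in front of the columns, 150 mm left of the middle); 80 mm above the bench when up; moves with it
- wheel (a joint): angle of the steel handwheel (120 mm across, upright, right-hand end of the press), rad: 0 at the start, crank handle straight up, platen at the top; positive moves the wheel's top to the press's +x. A full turn (+6.283 or -6.283, either will do) takes the platen 24 mm down and up. Needs about 3 N at the handle, up to 8 N more while stoppers go in; stays where left
- wheel_axle (a point): point on the wheel's axis level with the grip point of the crank handle, 173 mm above the bench; its y axis lies along the axle (axes as the press's); does not turn
- handle_grip (a point): grip point on the centre line of the crank handle: a grey round handle 21 mm thick and 62 mm long that stands out from the wheel's face along the press's -y and spins freely on its pin; this point is 36 mm from the wheel-side end of the handle and 38 mm clear of the rim; it travels on a circle of 42 mm radius about wheel_axle
- vial_a_mid (a point): centre (31 mm above its foot) of a clear glass vial with a white cake inside: body 40 mm across, straight up to 41 mm, then shoulder and neck, lip at 62 mm; dark rubber stopper 22 mm across, its top 74 mm above the foot while raised, 66 mm when home; about 0.1 kg; stands on the bench at the start; may be absent
- vial_b_mid (a point): centre (31 mm above its foot) of a clear glass vial with a white cake inside: body 40 mm across, straight up to 41 mm, then shoulder and neck, lip at 62 mm; dark rubber stopper 22 mm across, its top 74 mm above the foot while raised, 66 mm when home; about 0.1 kg; stands on the bench at the start; may be absent
- vial_c_mid (a point): centre (31 mm above its foot) of a clear glass vial with a white cake inside: body 40 mm across, straight up to 41 mm, then shoulder and neck, lip at 62 mm; dark rubber stopper 22 mm across, its top 74 mm above the foot while raised, 66 mm when home; about 0.1 kg; stands on the bench at the start; may be absent
- vial_a: the same vial as vial_a_mid, origin at the centre of its foot
- vial_b: the same vial as vial_b_mid, origin at the centre of its foot
- vial_c: the same vial as vial_c_mid, origin at the centre of its foot
- stopper_a (a joint): how far the stopper of vial_a is pushed in, m: 0 raised, 0.008 fully home; a stiff fit (about 5 N), stays where it is left
- stopper_b (a joint): how far the stopper of vial_b is pushed in, m: 0 raised, 0.008 fully home; a stiff fit (about 5 N), stays where it is left
- stopper_c (a joint): how far the stopper of vial_c is pushed in, m: 0 raised, 0.008 fully home; a stiff fit (about 5 N), stays where it is left
- pan_floor (a point): centre of the floor (3 mm above the bench) of a loose flat stainless pan, inside 184 mm along its x and 124 mm along its y, rim 14 mm high; room for all the vials standing upright
- microtube_rack: loose green rack of microtubes, 62x110x43 mm, a bystander
- glass_beaker: loose glass beaker 56 mm across, 62 mm high, a bystander
- bench_timer: loose white bench timer 58x62x18 mm, a bystander
Not all that is in view belongs to the job. Leave any orange look-alike of the vial_c alone.

How it is judged (in metres and radians):
On the way, in this order (a step that is already met when the one before it is completed fails the run):
1. every vial stands in a nest, stoppers raised, and the tray is fully home (((horizontal distance between vial_a_mid and nest_0 below 0.006 m and z of vial_a_mid in the frame of nest_0 between 0.027 and 0.035 m) or (horizontal distance between vial_a_mid and nest_1 below 0.006 m and z of vial_a_mid in the frame of nest_1 between 0.027 and 0.035 m) or (horizontal distance between vial_a_mid and nest_2 below 0.006 m and z of vial_a_mid in the frame of nest_2 between 0.027 and 0.035 m)) and ((horizontal distance between vial_b_mid and nest_0 below 0.006 m and z of vial_b_mid in the frame of nest_0 between 0.027 and 0.035 m) or (horizontal distance between vial_b_mid and nest_1 below 0.006 m and z of vial_b_mid in the frame of nest_1 between 0.027 and 0.035 m) or (horizontal distance between vial_b_mid and nest_2 below 0.006 m and z of vial_b_mid in the frame of nest_2 between 0.027 and 0.035 m)) and ((horizontal distance between vial_c_mid and nest_0 below 0.006 m and z of vial_c_mid in the frame of nest_0 between 0.027 and 0.035 m) or (horizontal distance between vial_c_mid and nest_1 below 0.006 m and z of vial_c_mid in the frame of nest_1 between 0.027 and 0.035 m) or (horizontal distance between vial_c_mid and nest_2 below 0.006 m and z of vial_c_mid in the frame of nest_2 between 0.027 and 0.035 m)) and value of joint each of stopper_a, stopper_b, stopper_c below 0.003 m and value of joint tray below 0.004 m and value of joint wheel between -0.6 and 0.6 rad), for 0.2 s.
2. the purge plunger is held down at its stop for half a second, vials in the press and stoppers raised (all of step 1 and value of joint purge_plunger above 0.0078 m), for 0.5 s.
3. the wheel has made half a turn with the plunger let up and the platen has driven every stopper home ((value of joint wheel between 2.7 and 3.6 rad or value of joint wheel between -3.6 and -2.7 rad) and value of joint purge_plunger below 0.002 m and value of joint tray below 0.004 m and ((horizontal distance between vial_a_mid and nest_0 below 0.006 m and z of vial_a_mid in the frame of nest_0 between 0.027 and 0.035 m) or (horizontal distance between vial_a_mid and nest_1 below 0.006 m and z of vial_a_mid in the frame of nest_1 between 0.027 and 0.035 m) or (horizontal distance between vial_a_mid and nest_2 below 0.006 m and z of vial_a_mid in the frame of nest_2 between 0.027 and 0.035 m)) and ((horizontal distance between vial_b_mid and nest_0 below 0.006 m and z of vial_b_mid in the frame of nest_0 between 0.027 and 0.035 m) or (horizontal distance between vial_b_mid and nest_1 below 0.006 m and z of vial_b_mid in the frame of nest_1 between 0.027 and 0.035 m) or (horizontal distance between vial_b_mid and nest_2 below 0.006 m and z of vial_b_mid in the frame of nest_2 between 0.027 and 0.035 m)) and ((horizontal distance between vial_c_mid and nest_0 below 0.006 m and z of vial_c_mid in the frame of nest_0 between 0.027 and 0.035 m) or (horizontal distance between vial_c_mid and nest_1 below 0.006 m and z of vial_c_mid in the frame of nest_1 between 0.027 and 0.035 m) or (horizontal distance between vial_c_mid and nest_2 below 0.006 m and z of vial_c_mid in the frame of nest_2 between 0.027 and 0.035 m)) and value of joint each of stopper_a, stopper_b, stopper_c above 0.0065 m).
4. the wheel has made one full turn and the platen is back at the top ((value of joint wheel between 6.1132 and 6.4532 rad or value of joint wheel between -6.4532 and -6.1132 rad) and value of joint tray below 0.004 m), for 0.2 s.
At the end, for the whole second after the job is handed in: every vial stands upright (within 0.1 rad) at rest on the floor of the pan, its centre at least 17 mm inside the walls; every stopper pushed in at least 6.5 of its 8 mm; the wheel within 0.17 rad of one full turn from its start; the purge plunger up (x of vial_a_mid in the frame of pan_floor between -0.075 and 0.075 m and y of vial_a_mid in the frame of pan_floor between -0.045 and 0.045 m and z of vial_a_mid in the frame of pan_floor between 0.027 and 0.035 m and angle between each of vial_a_mid, vial_b_mid, vial_c_mid's own z axis and vertical below 0.1 rad and linear speed of each of vial_a, vial_b, vial_c below 0.02 m/s and x of vial_b_mid in the frame of pan_floor between -0.075 and 0.075 m and y of vial_b_mid in the frame of pan_floor between -0.045 and 0.045 m and z of vial_b_mid in the frame of pan_floor between 0.027 and 0.035 m and x of vial_c_mid in the frame of pan_floor between -0.075 and 0.075 m and y of vial_c_mid in the frame of pan_floor between -0.045 and 0.045 m and z of vial_c_mid in the frame of pan_floor between 0.027 and 0.035 m and value of joint each of stopper_a, stopper_b, stopper_c above 0.0065 m and (value of joint wheel between 6.1132 and 6.4532 rad or value of joint wheel between -6.4532 and -6.1132 rad) and value of joint purge_plunger below 0.002 m); the robot touches nothing.
It fails at once if the wheel is turned well past one turn (value of joint wheel above 6.9832 rad or value of joint wheel below -6.9832 rad).
It fails at once if a bystander is pushed more than 3 cm (distance of any of microtube_rack, glass_beaker, bench_timer from where it was at the start of the episode above 0.03 m).
Of vial_a, vial_b, vial_c only 2 to 3 are there at a start; the rules pass over those that are not, and their reading is None.
At some moment in a run one of vial_a, vial_b, vial_c, pan may be knocked a few centimetres aside while the robot is not near it.
It also fails if it takes over 210 s, if anything falls off the work surface, if the arm or the gripper's body presses on something with over 40 N, if the wrist force passes 120 N, or if a joint passes its speed limit or range.

ROBOT

A 6-joint arm with a two-finger parallel gripper is mounted at the origin on a cart in front of the work surface, level with it; the furniture and walls round the work are solid. World frame = base frame: x ahead of the robot, y to its left, z up, the work surface at z = 0. Lengths are in m, angles in degrees, forces in N, time in s.
With the tool pointing down it reaches from about 0.35 to 0.875 m from the base axis. Payload 4.2 kg.
Tool frame: the origin (TCP) lies on the front face of the gripper's body, between the roots of the fingers; the fingertips stand 70 mm ahead of it and the grasp point (between the pads) lies 51 mm ahead of it; z points along the fingers, y is the line along which they close (so a half turn about z gives the same grasp; the last joint's range is limited). The gripper opens to 87 mm and grips with 3 to 60 N. Pads are 19 mm wide; open, the fingers measure 117 mm over their backs; the gripper's body (75 mm by 190 mm) begins 51 mm behind the grasp point.
Start: joints at [85.52, 22.042, 0.453, 0, -68.411, -14.817], TCP at [0.207, 0.59, 0.292] pointing down, gripper open.
Joint ranges: [-179.83, 179.83], [-69.29, 118.12], [-61.27, 80.66], [-181.25, 117.63], [-171.15, -9.14], [-177.46, 177.46]. Speed limits (degrees/s): [159.86, 159.86, 180, 180, 180, 180].

INTERFACE

Orientations are given as a 3x3 rotation matrix whose columns are the frame's x, y, z axes.
In Python, from station import r gives the robot as it stands.
- The arm moves only by the shell command python3 -m pendant 'ROWS' [OPENING]. ROWS is JSON, a list of rows, each a list of 2 entries, a list of its own where there are three numbers: the shift along the tool's x, y, z in mm, then the turn, a rotation vector about the tool's x, y, z in rad. A call has 1 to 10 rows; each row is the pose to reach, as a shift and turn from the pose commanded when the call began, along the tool's axes at that moment; what a row does not reach only later rows make up. A row lasts 1/10 s, in which the tool goes at most 50 mm and 8.59 degrees, less where a joint would pass 70% of its speed; a pose out of reach is approached as far as the arm can. A call with a gripper value outside its range is refused whole. OPENING is the opening, from 0 (shut) to 1 (fully open), set as the call begins (- or left out, the last holds). The fingers move at their own pace and stop on an object; the grip force is fixed at half the most. Time passes only in rows, so rows that repeat a pose let the fingers close. It gives the time, the measured TCP pose, the force, the opening and the grip force at its end, in the units of the state.
- r.sense(): the state, without advancing time (a new reading comes with each control period).
- r.capture(name): name is "scene" or "side" or "wrist"; returns a dict with "frame" (480x640x3 uint8, red, green, blue), "vertical_fov" (degrees; the focal length in pixels is half the picture's height over the tangent of half this angle, whatever the lens; pixels are square), "cx", "cy" (the principal point, pixels), "rvec" (rotation vector, rad) and "tvec" (3), from world to camera coordinates, as OpenCV has them. Camera axes: x right, y down, z forward; pixel columns grow to the right and rows downward; lengths in m; the calibration is good to about 2 mm. A picture is of the moment at which its call begins. There is no depth.
- r.finish_job(): hands the job in; it is judged then, once.
The state is a dict: "time_s": time; "joints": joint angles; "joint_velocities": joint speeds; "effort": joint torques, N m; "tcp_pos": TCP position; "ee_rot": TCP orientation; "wrist_force": force on the tool from outside, world axes, zero at the start; "moment": the same for the moment, N m; "gripper_width": opening from 0.0 (shut) to 1.0 (fully open); "gripper_force": force on a finger pad.
Only numpy, scipy, OpenCV 4.12 (cv2) and the standard library are available. Lean on these libraries where they do the work, as an engineer would, in place of code of your own. Each camera call takes 0.05 s, during which the arm holds its last target. There are 200 camera calls.

## Working session

There is one attempt and no reset: what is moved stays moved. The work goes in short steps, Python scripts to look and compute and a shell command to move; the robot and the scene stay as the last step left them, time stands still between calls to the robot, and variables do not carry over. Pictures are saved under pics/ and viewed, at most 14 in all, crops included, and the job is handed in when it is done.

```bash
ls; mkdir -p pics; cat > h.py <<'E'
import numpy as np, cv2
from station import r
def cap(n):
    c=r.capture(n); f=240/np.tan(np.radians(c["vertical_fov"])/2)
    K=np.array([[f,0,c["cx"]],[0,f,c["cy"]],[0,0,1.]])
    R=cv2.Rodrigues(np.array(c["rvec"],float))[0]; t=np.array(c["tvec"],float).ravel()
    return c["frame"],K,R,t
def ray(C,u,v):
    _,K,R,t=C; d=R.T@np.linalg.inv(K)@[u,v,1]; return -R.T@t,d/np.linalg.norm(d)
def onz(C,u,v,z):
    o,d=ray(C,u,v); return o+d*(z-o[2])/d[2]
def tri(C1,p1,C2,p2):
    o1,d1=ray(C1,*p1);o2,d2=ray(C2,*p2)
    s=np.linalg.lstsq(np.c_[d1,-d2],o2-o1,rcond=None)[0]
    a,b=o1+s[0]*d1,o2+s[1]*d2; return (a+b)/2,np.linalg.norm(a-b)
def proj(C,p):
    _,K,R,t=C; q=K@(R@np.array(p)+t); return q[:2]/q[2]
def save(n,img): cv2.imwrite(f"pics/{n}.png",cv2.cvtColor(img,cv2.COLOR_RGB2BGR))
E
python3 - <<'E'
from h import *
import pickle
D={n:cap(n) for n in("scene","side","wrist")}
pickle.dump(D,open("d0.pkl","wb"))
for n in D:
    save("a_"+n,D[n][0]); print(n,-D[n][2].T@D[n][3],D[n][1][0,0])
s=r.sense();print(s)
E
```

```text
pics
scene [-0.37491345 -0.77163258  1.02452717] 589.8798876181997
side [0.23332969 1.04490773 0.7403064 ] 507.8012246554819
wrist [0.27122514 0.56761479 0.38344445] 342.5799058260701
{'time_s': 0.15, 'joints': array([ 8.55219445e+01,  2.20804952e+01,  3.97348025e-01, -2.09099843e-02,
       -6.84120204e+01, -1.48132760e+01]), 'joint_velocities': array([ 0.01153956, -0.11637013,  0.25736963,  0.16727328, -0.05773938,
        0.05338587]), 'effort': array([ 1.03990180e-03, -3.91051805e+01,  1.87587279e+01,  4.22224090e+00,
        1.24159630e-02, -1.36332897e-04]), 'tcp_pos': array([0.20638216, 0.58957611, 0.29140859]), 'ee_rot': array([[ 9.43806506e-01, -3.30498200e-01, -4.67995986e-04],
       [-3.30498518e-01, -9.43805104e-01, -1.62939918e-03],
       [ 9.68164960e-05,  1.69250953e-03, -9.99998563e-01]]), 'wrist_force': array([-0.74116332, -0.71813793, -0.06632069]), 'moment': array([-0.07452598, -0.00611629,  0.02720321]), 'gripper_force': 0.0, 'gripper_width': 1.0042828063923368}
```

View pics/a_scene.png

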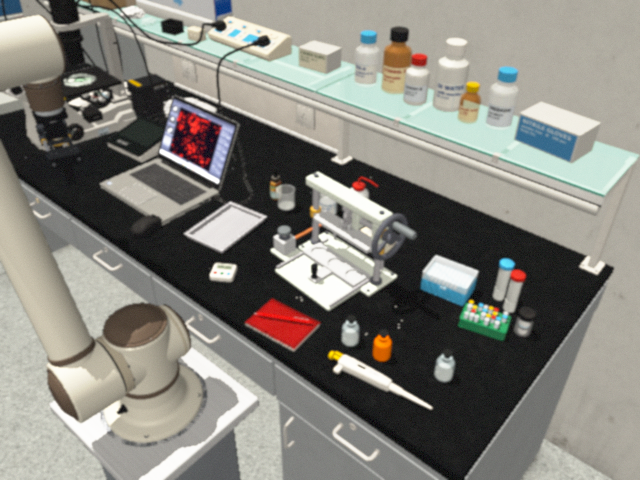

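View pics/a_side.png

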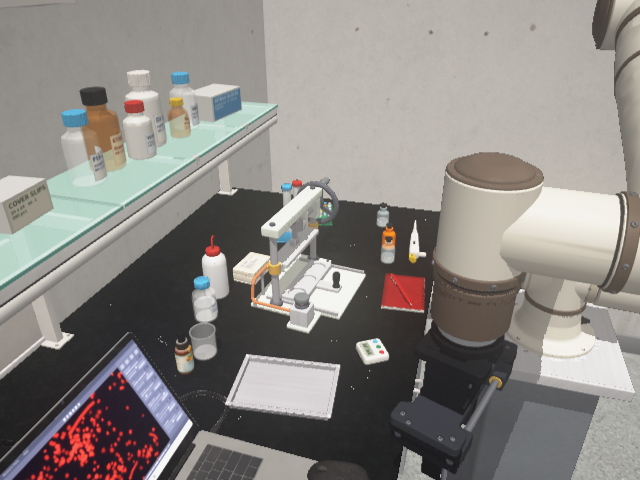

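View pics/a_wrist.png

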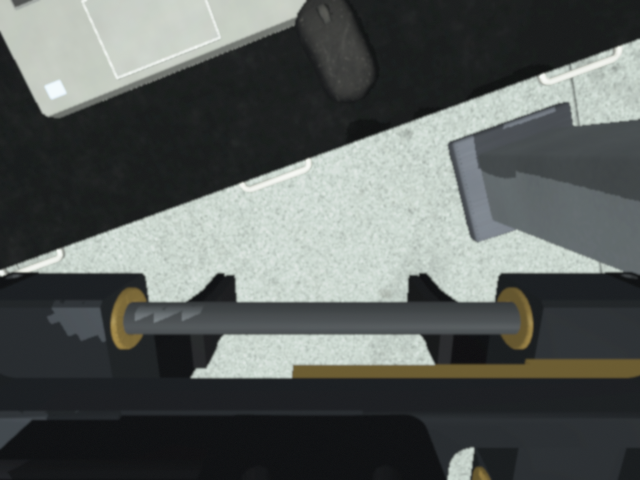

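The scene camera shows the press at (335,245), with the tray knob at (315,270) and the purge head at (284,236). The wheel is at (388,236), with its handle near (405,232). The pan is at (226,226), the timer at (223,272), the beaker at (287,197) and the rack at (486,320).

These could be taken for vials:
- Clear bottle at (350,332).
- Clear bottle at (445,366).
- Orange look-alike at (382,346).
- Jar at (525,322).
- Brown bottle at (275,186).

I'll check these in one close crop.

```bash
python3 - <<'E'
from h import *
import pickle
D=pickle.load(open("d0.pkl","rb"))
s=D["scene"][0]; d=D["side"][0]
rs=lambda a,w,h:cv2.resize(a,(w,h),interpolation=cv2.INTER_CUBIC)
top=np.hstack([rs(s[165:315,260:460],400,300),rs(s[295:395,320:453],400,300)])
bot=np.hstack([rs(d[170:335,240:460],400,300),rs(s[285:360,450:550],400,300)])
save("b",np.vstack([top,bot]))
E
```

```text
(no output)
```

View pics/b.png

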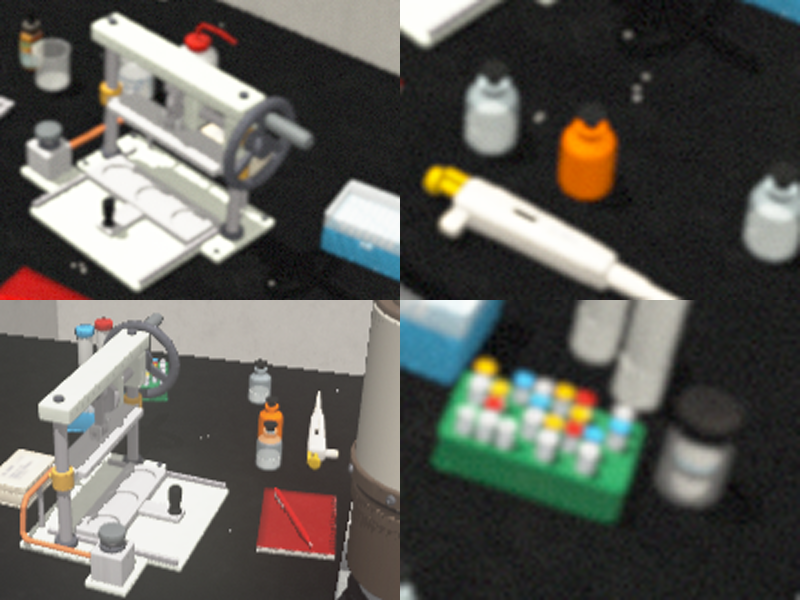

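The crop shows two clear vials with dark stoppers, at scene (350,332) and (445,366). The orange one is the look-alike, and the jar has a wide cap, so it isn't a vial. The tray looks mostly home. Next I'll triangulate the key points.

```bash
python3 - <<'E'
from h import *
import pickle
D=pickle.load(open("d0.pkl","rb")); S,d=D["scene"],D["side"]
P=dict(knobmid=((314.5,271),(336.3,280)),purge=((283.5,230),(300.5,297)),scrL=((316,181),(271.4,223.4)),scrR=((383,212),(307.7,189)),vA=((351,317.7),(388,236)),vB=((448.3,352.3),(383,206)))
for k,(a,b) in P.items(): print(k,*tri(S,a,d,b))
for k,z in(("knobmid",.044),("purge",.08),("scrL",.227),("scrR",.227),("vA",.074),("vB",.074)): print(k,onz(S,*P[k][0],z),onz(d,*P[k][1],z))
# pan: bright mask
for C,n in((S,"scene"),(d,"side")):
    g=cv2.cvtColor(C[0],cv2.COLOR_RGB2GRAY); m=(g>110).astype(np.uint8)
    num,lab,st,ce=cv2.connectedComponentsWithStats(m)
    seed=(226,226) if n=="scene" else (285,385)
    l=lab[seed[1],seed[0]]; c=cv2.findContours((lab==l).astype(np.uint8),0,2)[0][0]
    q=cv2.boxPoints(cv2.minAreaRect(c)); e=cv2.approxPolyDP(cv2.convexHull(c),8,True)[:,0]
    print(n,st[l],e.tolist(),[onz(C,*p,.014).round(3).tolist() for p in e])
E
```

```text
knobmid [ 0.50221556 -0.00368017  0.03887375] 0.004338683786319376
purge [0.54584535 0.1450441  0.07606466] 0.00012581121345256542
scrL [0.62525691 0.09374828 0.22196808] 0.01150847955140335
scrR [ 0.61324659 -0.12624153  0.22378564] 0.0009005104268006504
vA [ 0.40461165 -0.20209022  0.07564165] 0.001586292036149268
vB [ 0.46089336 -0.42061212  0.06728467] 0.008281970560131588
knobmid [ 0.500483   -0.00709926  0.044     ] [0.49805976 0.00621252 0.044     ]
purge [0.5421104  0.14126624 0.08      ] [0.54392724 0.15043659 0.08      ]
scrL [0.60997746 0.08449442 0.227     ] [0.62850961 0.09472312 0.227     ]
scrR [ 0.60998718 -0.12861469  0.227     ] [ 0.61034157 -0.11815786  0.227     ]
vA [ 0.40495391 -0.20122348  0.074     ] [ 0.40579391 -0.20614517  0.074     ]
vB [ 0.46042224 -0.42282821  0.074     ] [ 0.45462684 -0.39983387  0.074     ]
scene [ 184  201   83   52 2186] [[266, 216], [221, 252], [184, 234], [229, 201]] [[0.623, 0.293, 0.014], [0.418, 0.263, 0.014], [0.404, 0.405, 0.014], [0.605, 0.437, 0.014]]
side [ 224  354  116   66 5642] [[224, 396], [246, 354], [339, 364], [327, 419], [230, 407]] [[0.612, 0.414, 0.014], [0.62, 0.293, 0.014], [0.423, 0.266, 0.014], [0.408, 0.412, 0.014], [0.589, 0.436, 0.014]]
```

```bash
cat > g.py <<'E'
# usage: g.py x y z yaw tilt [ahead mm=51] : tool shift (mm) + rotvec to bring point 'ahead' on tool z to x,y,z
import sys,numpy as np
from station import r
from scipy.spatial.transform import Rotation as Ro
def Rt(yaw,t):
    c,s=np.cos(np.radians(yaw)),np.sin(np.radians(yaw)); a,b=np.cos(np.radians(t)),np.sin(np.radians(t))
    x=np.array([c*a,s*a,b]); z=np.array([c*b,s*b,-a]); return np.c_[x,np.cross(z,x),z]
def go(p,yaw,tilt,ah=51,s=None):
    s=s or r.sense(); R0=np.array(s["ee_rot"]); R1=Rt(yaw,tilt)
    t=np.array(p)-R1[:,2]*ah/1000
    d=R0.T@(t-s["tcp_pos"])*1000
    return d.round(1).tolist(), Ro.from_matrix(R0.T@R1).as_rotvec().round(4).tolist()
if __name__=="__main__":
    a=list(map(float,sys.argv[1:])); print(*go(a[:3],a[3],a[4],*a[5:6]))
E
python3 g.py .42 0 .38 0 0 0
```

```text
[396.5, 486.0, -87.7] [0.0017, 0.0002, -0.3368]
```

```bash
python3 -m pendant '[[[396,486,-88],[0,0,-0.337]],[[396,486,-88],[0,0,-0.337]],[[396,486,-88],[0,0,-0.337]],[[396,486,-88],[0,0,-0.337]],[[396,486,-88],[0,0,-0.337]],[[396,486,-88],[0,0,-0.337]],[[396,486,-88],[0,0,-0.337]],[[396,486,-88],[0,0,-0.337]],[[396,486,-88],[0,0,-0.337]],[[396,486,-88],[0,0,-0.337]]]'; python3 g.py .42 0 .38 0 0 0
```

```text
time_s: 1.15
tcp_pos: [0.3747, 0.1222, 0.3622]
ee_rot: [[1.0, 0.001, 0.001], [0.001, -1.0, 0.001], [0.001, -0.001, -1.0]]
wrist_force: [0.1, 0.6, 0.1]
gripper_width: 0.997
gripper_force: 0.0
[45.2, 122.2, -17.8] [-0.0006, -0.0006, 0.0011]
```

```bash
python3 -m pendant '[[[30,122,-20],[0,0,0]],[[30,122,-20],[0,0,0]],[[30,122,-20],[0,0,0]],[[30,122,-20],[0,0,0]],[[30,122,-20],[0,0,0]],[[30,122,-20],[0,0,0]]]'; python3 - <<'E'
from h import *
import pickle
C=cap("wrist"); pickle.dump(C,open("w1.pkl","wb")); save("w1",C[0]); print(-C[2].T@C[3],r.sense()["tcp_pos"],C[1])
E
```

```text
time_s: 1.75
tcp_pos: [0.4046, 0.0028, 0.3814]
ee_rot: [[1.0, 0.001, -0.001], [0.001, -1.0, 0.0], [-0.001, -0.0, -1.0]]
wrist_force: [-0.0, 0.2, -0.0]
gripper_width: 1.0
gripper_force: 0.0
[0.4733363  0.00361863 0.47350556] [0.40461909 0.00300786 0.38143653] [[342.57990583   0.         321.37050544]
 [  0.         342.57990583 242.25138939]
 [  0.           0.           1.        ]]
```

View pics/w1.png

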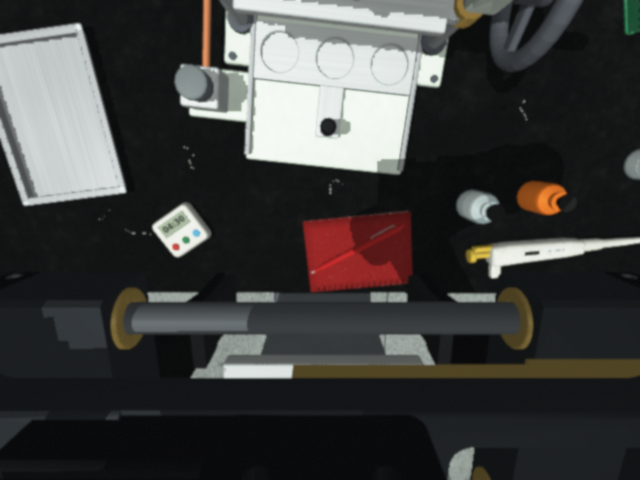

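The wrist view is clear: nests at (279,51), (335,58) and (389,64), knob top at (328,127), purge head at (194,83), vial A at (475,206). The tray is partly out.

```bash
python3 - <<'E'
from h import *
import pickle
C=pickle.load(open("w1.pkl","rb"))
g=cv2.cvtColor(C[0],cv2.COLOR_RGB2GRAY)
for n,z,u,v in(("n0",.024,279,51),("n1",.024,335,58),("n2",.024,389.5,64),("knobtop",.062,328,127),("purge",.08,194,83),("baseL",.01,232,57),("baseR",.01,434,77),("stopA",.074,487,208),("stopO",.074,568,200)): print(n,onz(C,u,v,z).round(4))
m=((g<60)).astype(np.uint8)[110:145,312:345]
k=np.argwhere(m)+[110,312]; print("knob",k.mean(0),len(k))
# pan corners
m=(g>90).astype(np.uint8); nn,lab=cv2.connectedComponents(m); c=cv2.findContours((lab==lab[130,70]).astype(np.uint8),0,2)[0][0]
e=cv2.approxPolyDP(cv2.convexHull(c),8,True)[:,0]; print([(p.tolist(),onz(C,*p,.014).round(4)[:2].tolist()) for p in e])
E
```

```text
n0 [0.589  0.0542 0.024 ]
n1 [ 0.5815 -0.0121  0.024 ]
n2 [ 0.5751 -0.0772  0.024 ]
knobtop [ 0.5011 -0.0036  0.062 ]
purge [0.544  0.1388 0.08  ]
baseL [0.5859 0.1136 0.01  ]
baseR [ 0.5636 -0.1357  0.01  ]
stopA [ 0.41   -0.1907  0.074 ]
stopO [ 0.4195 -0.284   0.074 ]
knob [126.42076503 327.91803279] 183
[([80, 23], [0.6214, 0.2908]), ([126, 191], [0.4229, 0.2648]), ([23, 205], [0.404, 0.4065]), ([0, 140], [0.488, 0.4175]), ([0, 34], [0.6097, 0.3886])]
```

```bash
python3 -m pendant '[[[20,0,0],[0,0,1.623]],[[40,0,0],[0,0,1.623]],[[40,0,0],[0,0,1.623]],[[40,0,0],[0,0,1.623]],[[40,0,0],[0,0,1.623]],[[40,0,0],[0,0,1.623]],[[40,0,0],[0,0,1.623]],[[40,0,0],[0,0,1.623]],[[40,0,0],[0,0,1.623]],[[40,0,0],[0,0,1.623]]]' && python3 -m pendant '[[[0,0,0],[0,0,1.623]],[[0,0,0],[0,0,1.623]],[[0,0,0],[0,0,1.623]],[[0,0,0],[0,0,1.623]],[[0,0,0],[0,0,1.623]],[[0,0,0],[0,0,1.623]],[[0,0,0],[0,0,1.623]],[[0,0,0],[0,0,1.623]],[[0,0,0],[0,0,1.623]],[[0,0,0],[0,0,1.623]]]' | head -3; python3 -m pendant '[[[0,0,0],[0,0,0.2]],[[0,0,0],[0,0,0.2]],[[0,0,0],[0,0,0.2]]]'|head -3; python3 -c "from station import r;print(r.sense()['joints'])"; python3 g.py .502 -.0037 .11 174.2 0; python3 g.py .502 -.0037 .046 174.2 0
```

```text
time_s: 2.8
tcp_pos: [0.4447, 0.0035, 0.3815]
ee_rot: [[0.067, -0.998, -0.001], [-0.998, -0.067, -0.0], [0.0, 0.001, -1.0]]
wrist_force: [-0.1, -0.3, -0.2]
gripper_width: 1.004
gripper_force: 0.0
time_s: 3.8
tcp_pos: [0.4447, 0.0035, 0.3815]
ee_rot: [[-0.99, -0.138, -0.001], [-0.138, 0.99, -0.0], [0.001, 0.0, -1.0]]
time_s: 4.1
tcp_pos: [0.4447, 0.0034, 0.3815]
ee_rot: [[-0.998, 0.056, -0.0], [0.056, 0.998, -0.0], [0.0, -0.0, -1.0]]
[ 2.14875749e+01  7.27521912e-01 -1.39848131e+01 -7.63888948e-03
 -7.53085877e+01 -1.14675220e+02]
[-57.7, -3.9, 220.5] [-0.0, -0.0004, 0.0456]
[-57.7, -3.9, 284.5] [-0.0, -0.0004, 0.0456]
```

```bash
python3 -m pendant '[[[-58,-4,50],[0,0,0.046]],[[-58,-4,100],[0,0,0.046]],[[-58,-4,150],[0,0,0.046]],[[-58,-4,200],[0,0,0.046]],[[-58,-4,240],[0,0,0.046]],[[-58,-4,265],[0,0,0.046]],[[-58,-4,284],[0,0,0.046]],[[-58,-4,284],[0,0,0.046]],[[-58,-4,284],[0,0,0.046]]]' 0.6 && python3 -m pendant '[[[0,0,0],[0,0,0]],[[0,0,0],[0,0,0]],[[0,0,0],[0,0,0]],[[0,0,0],[0,0,0]],[[0,0,0],[0,0,0]],[[0,0,0],[0,0,0]]]' 0
```

```text
time_s: 5.0
tcp_pos: [0.5031, -0.0044, 0.0981]
ee_rot: [[-0.995, 0.102, 0.0], [0.102, 0.995, -0.0], [-0.0, -0.0, -1.0]]
wrist_force: [0.7, 0.3, 0.3]
gripper_width: 0.601
gripper_force: 0.0
time_s: 5.6
tcp_pos: [0.503, -0.0046, 0.0981]
ee_rot: [[-0.995, 0.104, 0.002], [0.104, 0.995, 0.001], [-0.002, 0.001, -1.0]]
wrist_force: [-0.7, 3.1, 2.0]
gripper_width: 0.21
gripper_force: 30.0
```

```bash
python3 -m pendant '[[[10,0,0],[0,0,0]],[[22,0,0],[0,0,0]],[[34,0,0],[0,0,0]],[[46,0,0],[0,0,0]],[[58,0,0],[0,0,0]],[[68,0,0],[0,0,0]],[[74,0,0],[0,0,0]],[[76,0,0],[0,0,0]],[[76,0,0],[0,0,0]]]'; python3 -m pendant '[[[78,0,0],[0,0,0]]]'>/dev/null; python3 -m pendant '[[[-74,0,0],[0,0,0]]]' >/dev/null & sleep 0; wait; python3 -c "
from station import r;s=r.sense();print(s['tcp_pos'],s['wrist_force'])"
```

```text
time_s: 6.5
tcp_pos: [0.4259, 0.0033, 0.0981]
ee_rot: [[-0.995, 0.104, 0.0], [0.104, 0.995, 0.001], [-0.0, 0.001, -1.0]]
wrist_force: [-0.7, 6.9, 3.7]
gripper_width: 0.211
gripper_force: 30.0
[ 0.38235115 -0.01152506  0.08701286] [-14.20742785  -5.40308458  -5.65401368]
```

My last command added unintended moves. I'll hold and check the state before going on.

```bash
python3 -m pendant '[[[0,0,0],[0,0,0]],[[0,0,0],[0,0,0]],[[0,0,0],[0,0,0]]]'; python3 - <<'E'
from h import *
import pickle
C=cap("side"); D=cap("scene"); pickle.dump((C,D),open("s2.pkl","wb"));
save("s2",np.hstack([cv2.resize(C[0][180:420,220:460],(400,400)),cv2.resize(D[0][170:350,240:420],(400,400))]))
print(r.sense()["joints"])
E
```

```text
time_s: 7.0
tcp_pos: [0.4272, 0.0031, 0.0982]
ee_rot: [[-0.994, 0.105, 0.0], [0.105, 0.994, 0.001], [-0.0, 0.001, -1.0]]
wrist_force: [-1.1, 0.9, -0.6]
gripper_width: 0.004
gripper_force: 0.7
[ 2.23589787e+01  1.84556820e+01 -4.05085845e+01 -5.21705747e-02
 -3.10070060e+01 -1.18343564e+02]
```

View pics/s2.png

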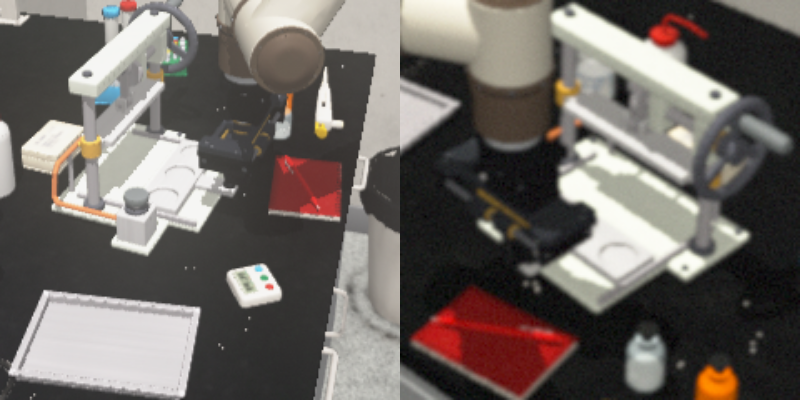

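The fingers slipped off the knob and are now shut in front of it. Nothing looks disturbed. I'll lift and look from above.

```bash
python3 -m pendant '[[[0,0,-40],[0,0,0]],[[0,0,-90],[0,0,0]],[[0,0,-140],[0,0,0]],[[-30,0,-190],[0,0,0]],[[-70,0,-240],[0,0,0]],[[-110,0,-280],[0,0,0]],[[-150,0,-310],[0,0,0]],[[-180,0,-310],[0,0,0]],[[-180,0,-310],[0,0,0]],[[-180,0,-310],[0,0,0]]]' 0.6; python3 - <<'E'
from h import *
import pickle
C=cap("wrist"); pickle.dump(C,open("w2.pkl","wb")); save("w2",C[0]); print(-C[2].T@C[3])
E
```

```text
time_s: 8.1
tcp_pos: [0.6071, -0.0159, 0.4071]
ee_rot: [[-0.994, 0.105, -0.0], [0.105, 0.994, 0.001], [0.0, 0.001, -1.0]]
wrist_force: [-0.1, 0.2, -0.9]
gripper_width: 0.597
gripper_force: 0.0
[ 0.5379621  -0.00788351  0.49928497]
```

View pics/w2.png

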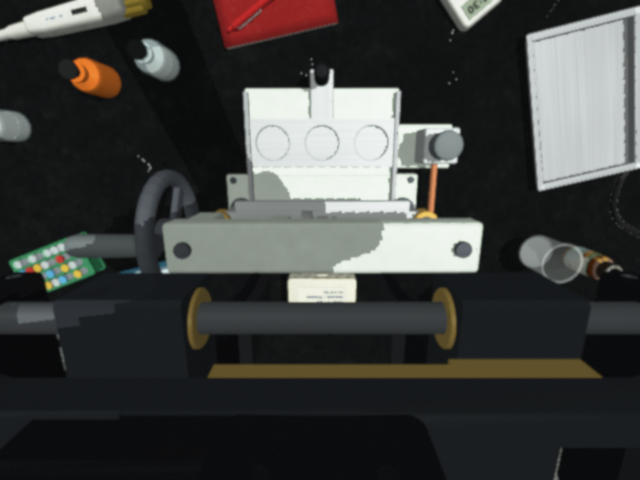

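The tray is fully out: nests at (371,142), (322,142) and (272,142), knob at (321,74), purge head at (446,146). Bridge screws are at (182,250) and (462,250), vial A at (158,58), vial B at (12,126).

```bash
python3 - <<'E'
from h import *
import pickle
C=pickle.load(open("w2.pkl","rb"))
for n,z,u,v in(("n0",.024,371,142.5),("n1",.024,322,142.5),("n2",.024,272.5,142.5),("knobtop",.062,321,74),("purge",.08,446,146),("baseL",.01,413,180),("baseR",.01,237,181),("scrL",.227,462.5,249.5),("scrR",.227,182,249.5),("stopA",.074,145,47),("stopO",.074,69,69),
 ("hEnd",.215,75,243),("hStart",.215,135,243),("colL",.1,426,213),("colR",.1,224,213)): print(n,onz(C,u,v,z).round(4))
# vial stopper refine in w1 (A, upright view)
S=pickle.load(open("d0.pkl","rb"))["scene"]; d=pickle.load(open("d0.pkl","rb"))["side"]; W=pickle.load(open("w1.pkl","rb"))
print("A tri",tri(C,(145,47),S,(351,317.7)),tri(W,(487,208),C,(145,47)))
E
```

```text
n0 [0.5321 0.0599 0.024 ]
n1 [ 0.5252 -0.0051  0.024 ]
n2 [ 0.5183 -0.0706  0.024 ]
knobtop [0.4496 0.0016 0.062 ]
purge [0.5461 0.1396 0.08  ]
baseL [0.5889 0.1173 0.01  ]
baseR [ 0.5641 -0.1296  0.01  ]
scrL [0.6274 0.1003 0.227 ]
scrR [ 0.6029 -0.1301  0.227 ]
stopA [ 0.404  -0.1911  0.074 ]
stopO [ 0.417  -0.2818  0.074 ]
hEnd [ 0.5904 -0.2255  0.215 ]
hStart [ 0.5958 -0.1744  0.215 ]
colL [0.6196 0.1081 0.1   ]
colR [ 0.5945 -0.1287  0.1   ]
A tri (array([ 0.40527737, -0.19601502,  0.06986711]), np.float64(0.00811723536688623)) (array([ 0.41488162, -0.17572496,  0.10704371]), np.float64(0.002131768199300709))
```

```bash
python3 g.py .50 -.31 .38 174 0 0
```

```text
[74.5, -303.6, 27.0] [0.0003, -0.0012, -0.0]
```

```bash
python3 -m pendant '[[[75,-304,27],[0,0,0]],[[75,-304,27],[0,0,0]],[[75,-304,27],[0,0,0]],[[75,-304,27],[0,0,0]],[[75,-304,27],[0,0,0]],[[75,-304,27],[0,0,0]],[[75,-304,27],[0,0,0]],[[75,-304,27],[0,0,0]],[[75,-304,27],[0,0,0]]]'|head -2; python3 - <<'E'
from h import *
import pickle
C=cap("wrist"); pickle.dump(C,open("w3.pkl","wb")); save("w3",C[0]); print(-C[2].T@C[3],r.sense()["joints"])
E
```

```text
time_s: 9.05
tcp_pos: [0.4993, -0.3097, 0.3811]
[ 0.43004578 -0.30172692  0.47318523] [-1.59786181e+01  1.56728976e+01  3.83274127e+00 -2.04590494e-02
 -7.81246943e+01 -7.99177686e+01]
```

View pics/w3.png

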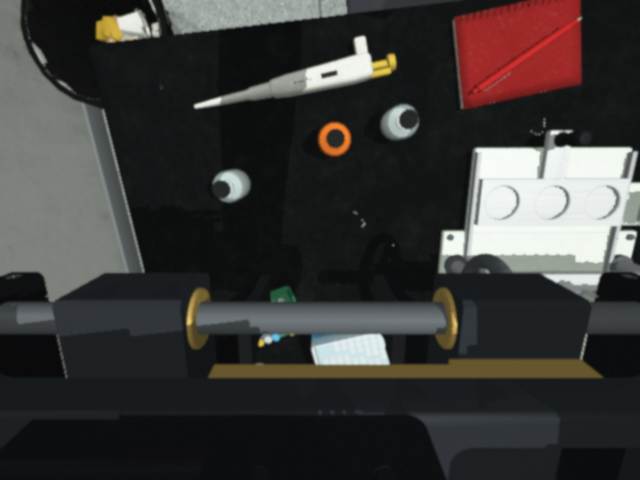

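Vial A's stopper is at (408,119) and vial B's at (222,188). The orange look-alike sits between them at (335,139).

```bash
python3 - <<'E'
from h import *
import pickle
C=pickle.load(open("w3.pkl","rb"))
for n,z,u,v in(("A",.074,408,119),("Ab",.035,400,123),("B",.074,222,188),("Bb",.035,233,185),("O",.074,335,138.5)): print(n,onz(C,u,v,z).round(4))
g=cv2.cvtColor(C[0],cv2.COLOR_RGB2GRAY)
for n,(x,y) in dict(A=(400,122),B=(232,185)).items():
    m=((g>90)[y-25:y+25,x-25:x+25]).astype(np.uint8); c=max(cv2.findContours(m,0,1)[0],key=cv2.contourArea)
    (cx,cy),rad=cv2.minEnclosingCircle(c); u,v=cx+x-25,cy+y-25; print(n,u,v,rad,onz(C,u,v,.03).round(4))
E
python3 g.py .406 -.205 .12 174 0;python3 g.py .406 -.205 .035 174 0
```

```text
A [ 0.4048 -0.2028  0.074 ]
Ab [ 0.4059 -0.2029  0.035 ]
B [ 0.4579 -0.4197  0.074 ]
Bb [ 0.4583 -0.4168  0.035 ]
O [ 0.4169 -0.2846  0.074 ]
A 399.48744773864746 120.64644432067871 18.62957000732422 [ 0.4028 -0.2023  0.03  ]
B 230.92666625976562 184.13999938964844 18.19968605041504 [ 0.4573 -0.4205  0.03  ]
[104.1, 94.0, 210.1] [0.0002, 0.0007, 0.0017]
[104.2, 94.0, 295.1] [0.0002, 0.0007, 0.0017]
```

```bash
python3 -m pendant '[[[50,48,40],[0,0,0]],[[105,96,80],[0,0,0]],[[105,96,120],[0,0,0]],[[105,96,165],[0,0,0]],[[105,96,205],[0,0,0]],[[105,96,240],[0,0,0]],[[105,96,270],[0,0,0]],[[105,96,285],[0,0,0]],[[105,96,294],[0,0,0]],[[105,96,294],[0,0,0]]]' 0.7 && python3 -m pendant '[[[0,0,0],[0,0,0]],[[0,0,0],[0,0,0]],[[0,0,0],[0,0,0]],[[0,0,0],[0,0,0]],[[0,0,0],[0,0,0]],[[0,0,0],[0,0,0]]]' 0.3; python3 g.py .5321 .0599 .14 174 0
```

```text
time_s: 10.1
tcp_pos: [0.4055, -0.2032, 0.0863]
ee_rot: [[-0.995, 0.102, -0.001], [0.102, 0.995, 0.0], [0.001, 0.0, -1.0]]
wrist_force: [0.1, -0.9, 0.4]
gripper_width: 0.704
gripper_force: 0.0
time_s: 10.7
tcp_pos: [0.4058, -0.2041, 0.0876]
ee_rot: [[-0.995, 0.104, 0.002], [0.104, 0.995, -0.0], [-0.002, -0.0, -1.0]]
wrist_force: [-1.8, 2.7, 6.3]
gripper_width: 0.455
gripper_force: 30.0
[-98.3, 275.7, -103.3] [-0.0, 0.0016, 0.0006]
```

```bash
python3 -m pendant '[[[0,0,-35],[0,0,0]],[[0,0,-70],[0,0,0]],[[0,30,-103],[0,0,0]],[[-10,75,-103],[0,0,0]],[[-25,120,-103],[0,0,0]],[[-45,165,-103],[0,0,0]],[[-70,210,-103],[0,0,0]],[[-90,250,-103],[0,0,0]],[[-98,275,-103],[0,0,0]],[[-98,275,-103],[0,0,0]]]'; python3 -m pendant '[[[0,0,0],[0,0,0]],[[0,0,0],[0,0,0]]]' | sed -n 2p;  python3 g.py .5321 .0599 .055 174 0
python3 - <<'E'
from h import *
D=cap("scene");C=cap("side")
save("s3",np.hstack([cv2.resize(C[0][180:360,240:420],(400,400),interpolation=2),cv2.resize(D[0][150:330,240:420],(400,400),interpolation=2)]))
E
```

```text
time_s: 11.7
tcp_pos: [0.5328, 0.062, 0.1892]
ee_rot: [[-0.995, 0.101, 0.001], [0.101, 0.995, 0.0], [-0.001, 0.0, -1.0]]
wrist_force: [0.7, -0.3, -0.6]
gripper_width: 0.453
gripper_force: 30.0
tcp_pos: [0.5305, 0.0582, 0.1894]
[-1.6, 1.9, 83.4] [-0.0006, -0.0014, -0.0005]
```

View pics/s3.png

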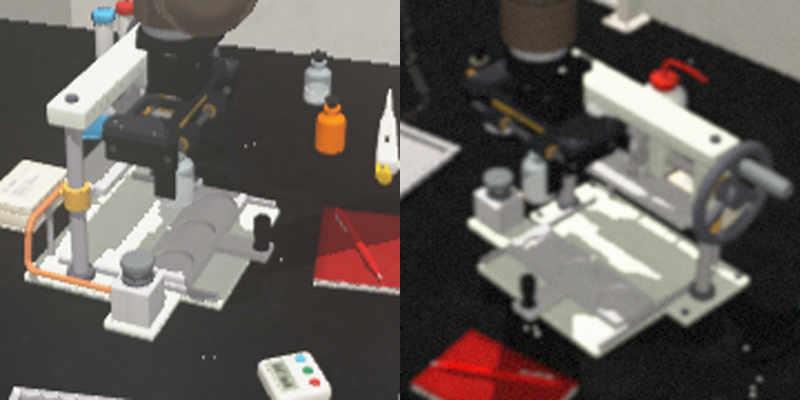

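The vial is held upright above nest 0, so I'll lower it.

```bash
python3 -m pendant '[[[-2,2,20],[0,0,0]],[[-2,2,40],[0,0,0]],[[-2,2,55],[0,0,0]],[[-2,2,67],[0,0,0]],[[-2,2,74],[0,0,0]],[[-2,2,79],[0,0,0]],[[-2,2,82],[0,0,0]],[[-2,2,84],[0,0,0]],[[-2,2,84],[0,0,0]],[[-2,2,84],[0,0,0]]]'
```

```text
time_s: 13.0
tcp_pos: [0.5336, 0.0609, 0.1059]
ee_rot: [[-0.995, 0.104, 0.0], [0.104, 0.995, -0.0], [-0.0, -0.0, -1.0]]
wrist_force: [1.3, -1.9, -2.3]
gripper_width: 0.452
gripper_force: 30.0
```

```bash
python3 -m pendant '[[[0,0,1],[0,0,0]],[[0,0,1],[0,0,0]],[[0,0,1],[0,0,0]],[[0,0,1],[0,0,0]],[[0,0,1],[0,0,0]],[[0,0,-20],[0,0,0]],[[0,0,-50],[0,0,0]],[[0,0,-100],[0,0,0]],[[0,0,-150],[0,0,0]],[[0,0,-200],[0,0,0]]]' 0.65; python3 g.py .458 -.4195 .251 174 0;  python3 g.py .458 -.4195 .035 174 0
```

```text
time_s: 14.0
tcp_pos: [0.5331, 0.0609, 0.3079]
ee_rot: [[-0.995, 0.104, 0.0], [0.104, 0.995, 0.0], [-0.0, 0.0, -1.0]]
wrist_force: [1.4, 0.7, 0.1]
gripper_width: 0.651
gripper_force: 0.0
[24.8, -485.6, 5.8] [0.0001, 0.0, 0.0006]
[24.8, -485.6, 221.8] [0.0001, 0.0, 0.0006]
```

```bash
python3 -m pendant '[[[25,-485,-40],[0,0,0]],[[25,-485,-40],[0,0,0]],[[25,-485,-40],[0,0,0]],[[25,-485,-40],[0,0,0]],[[25,-485,-40],[0,0,0]],[[25,-485,-40],[0,0,0]],[[25,-485,-40],[0,0,0]],[[25,-485,-40],[0,0,0]],[[25,-485,-40],[0,0,0]],[[25,-485,-40],[0,0,0]]]' 0.7 | sed -n 1,2p; python3 -m pendant '[[[0,2,0],[0,0,0]],[[0,2,0],[0,0,0]]]' | sed -n 2p
python3 - <<'E'
from h import *
import pickle
C=cap("wrist"); pickle.dump(C,open("w4.pkl","wb")); save("w4",C[0])
u,v=proj(C,(.458,-.4195,.074)); print(u,v)
E
python3 g.py .458 -.4195 .035 174 0
```

```text
time_s: 15.0
tcp_pos: [0.4573, -0.4214, 0.3458]
tcp_pos: [0.458, -0.4174, 0.3451]
318.3023196593566 219.68083304895606
[-0.2, -3.1, 259.3] [0.0007, -0.0006, 0.0002]
```

View pics/w4.png

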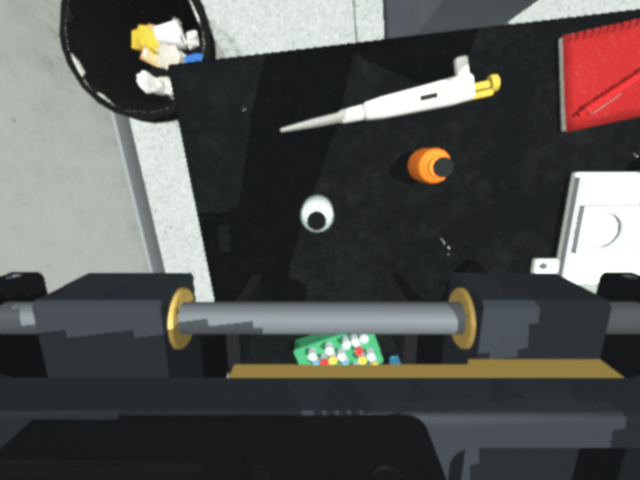

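Vial B's stopper is at (317,221), which matches the prediction. Descending.

```bash
python3 -m pendant '[[[-1,-3,50],[0,0,0]],[[-1,-3,100],[0,0,0]],[[-1,-3,145],[0,0,0]],[[-1,-3,185],[0,0,0]],[[-1,-3,215],[0,0,0]],[[-1,-3,240],[0,0,0]],[[-1,-3,252],[0,0,0]],[[-1,-3,258],[0,0,0]],[[-1,-3,258],[0,0,0]]]' && python3 -m pendant '[[[0,0,0],[0,0,0]],[[0,0,0],[0,0,0]],[[0,0,0],[0,0,0]],[[0,0,0],[0,0,0]],[[0,0,0],[0,0,0]],[[0,0,0],[0,0,0]]]' 0.3; python3 g.py .5183 -.0706 .164 174 0
```

```text
time_s: 16.15
tcp_pos: [0.4597, -0.4194, 0.088]
ee_rot: [[-0.995, 0.103, 0.0], [0.103, 0.995, -0.0], [-0.0, -0.0, -1.0]]
wrist_force: [-0.6, 0.9, 1.1]
gripper_width: 0.699
gripper_force: 0.0
time_s: 16.75
tcp_pos: [0.4597, -0.4204, 0.0889]
ee_rot: [[-0.995, 0.104, 0.002], [0.104, 0.995, -0.001], [-0.002, -0.001, -1.0]]
wrist_force: [-0.9, -0.6, 5.2]
gripper_width: 0.453
gripper_force: 30.0
[-22.3, 353.8, -126.5] [-0.0013, 0.0017, 0.0009]
```

```bash
python3 -m pendant '[[[0,0,-40],[0,0,0]],[[0,0,-85],[0,0,0]],[[0,30,-127],[0,0,0]],[[0,80,-127],[0,0,0]],[[0,130,-127],[0,0,0]],[[0,180,-127],[0,0,0]],[[0,230,-127],[0,0,0]],[[0,280,-127],[0,0,0]],[[0,330,-127],[0,0,0]],[[0,375,-127],[0,0,0]]]' | head -2; python3 g.py .5252 -.0051 .164 174 0
```

```text
time_s: 17.75
tcp_pos: [0.4974, -0.0447, 0.2142]
[-23.6, 42.3, -0.8] [0.0002, -0.0014, 0.0006]
```

```bash
python3 -m pendant '[[[-10,30,0],[0,0,0]],[[-22,45,0],[0,0,0]],[[-22,45,0],[0,0,0]],[[-22,45,0],[0,0,0]]]' | sed -n 2p; python3 g.py .5252 -.0051 .055 174 0
```

```text
tcp_pos: [0.524, -0.0044, 0.2139]
[-1.6, -0.6, 107.9] [-0.0004, -0.0025, 0.0007]
```

```bash
python3 -m pendant '[[[-2.5,-0.5,30],[0,0,0]],[[-2.5,-0.5,55],[0,0,0]],[[-2.5,-0.5,75],[0,0,0]],[[-2.5,-0.5,88],[0,0,0]],[[-2.5,-0.5,96],[0,0,0]],[[-2.5,-0.5,102],[0,0,0]],[[-2.5,-0.5,105],[0,0,0]],[[-2.5,-0.5,107],[0,0,0]],[[-2.5,-0.5,107],[0,0,0]],[[-2.5,-0.5,107],[0,0,0]]]'
```

```text
time_s: 19.15
tcp_pos: [0.5272, -0.0052, 0.1081]
ee_rot: [[-0.995, 0.104, 0.0], [0.104, 0.995, 0.0], [-0.0, 0.0, -1.0]]
wrist_force: [-0.4, -0.7, -2.0]
gripper_width: 0.451
gripper_force: 30.0
```

Release, then rise and move back so the wrist camera can check both vials.

```bash
python3 -m pendant '[[[0,0,1],[0,0,0]],[[0,0,1],[0,0,0]],[[0,0,1],[0,0,0]],[[0,0,1],[0,0,0]],[[0,0,1],[0,0,0]],[[0,0,-20],[0,0,0]],[[0,0,-60],[0,0,0]],[[0,0,-110],[0,0,0]],[[0,0,-160],[0,0,0]],[[0,0,-210],[0,0,0]]]' 0.56 | head -2;  python3 -m pendant '[[[-30,0,-40],[0,0,0]],[[-60,0,-60],[0,0,0]],[[-60,0,-60],[0,0,0]],[[-60,0,-60],[0,0,0]]]' | sed -n 2p
python3 - <<'E'
from h import *
import pickle
C=cap("wrist"); pickle.dump(C,open("w5.pkl","wb"));
save("w5",cv2.resize(C[0][0:285,180:560],(800,600),interpolation=2))
E
```

```text
time_s: 20.15
tcp_pos: [0.5267, -0.0053, 0.3199]
tcp_pos: [0.5867, -0.0114, 0.3769]
```

View pics/w5.png

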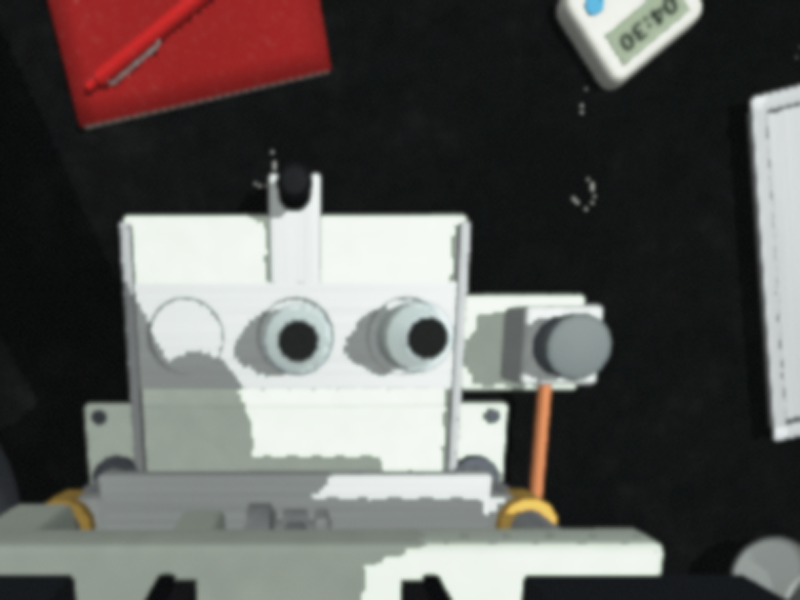

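```bash
python3 - <<'E'
from h import *
import pickle
C=pickle.load(open("w5.pkl","rb"))
for n,z,u,v in(("A",.092,383.3,160.6),("B",.092,321.1,162),("n2",.024,268.6,158),("knob",.062,320.1,87.5),("purge",.08,454.5,164)): print(n,onz(C,u,v,z).round(4))
E
python3 g.py .4496 .0016 .110 174 0;python3 g.py .4496 .0016 .046 174 0
```

```text
A [0.5325 0.0621 0.092 ]
B [ 0.527  -0.0043  0.092 ]
n2 [ 0.5168 -0.0699  0.024 ]
knob [0.4483 0.0029 0.062 ]
purge [0.5449 0.1425 0.08  ]
[136.5, -1.2, 215.7] [-0.0003, -0.0029, 0.0002]
[136.3, -1.2, 279.7] [-0.0003, -0.0029, 0.0002]
```

```bash
python3 -m pendant '[[[50,-1,0],[0,0,0]],[[95,-1,20],[0,0,0]],[[137,-1,50],[0,0,0]],[[137,-1,100],[0,0,0]],[[137,-1,150],[0,0,0]],[[137,-1,195],[0,0,0]],[[137,-1,235],[0,0,0]],[[137,-1,262],[0,0,0]],[[137,-1,279],[0,0,0]],[[137,-1,279],[0,0,0]]]' | head -2; python3 -m pendant '[[[0,0,0],[0,0,0]],[[0,0,0],[0,0,0]],[[0,0,0],[0,0,0]],[[0,0,0],[0,0,0]],[[0,0,0],[0,0,0]],[[0,0,0],[0,0,0]]]' 0
```

```text
time_s: 21.6
tcp_pos: [0.4474, 0.001, 0.0962]
time_s: 22.2
tcp_pos: [0.4502, 0.0011, 0.0994]
ee_rot: [[-0.995, 0.104, -0.001], [0.104, 0.995, -0.001], [0.001, -0.001, -1.0]]
wrist_force: [-1.1, -5.1, 4.8]
gripper_width: 0.211
gripper_force: 30.0
```

```bash
python3 -m pendant '[[[-6,0,0],[0,0,0]],[[-15,0,0],[0,0,0]],[[-25,0,0],[0,0,0]],[[-35,0,0],[0,0,0]],[[-45,0,0],[0,0,0]],[[-55,0,0],[0,0,0]],[[-65,0,0],[0,0,0]],[[-74,0,0],[0,0,0]],[[-80,0,0],[0,0,0]],[[-84,0,0],[0,0,0]]]'; python3 -m pendant '[[[-2,0,0],[0,0,0]],[[-4,0,0],[0,0,0]],[[-4,0,0],[0,0,0]]]'
```

```text
time_s: 23.2
tcp_pos: [0.5342, -0.0076, 0.0994]
ee_rot: [[-0.995, 0.104, -0.0], [0.104, 0.995, -0.001], [0.0, -0.001, -1.0]]
wrist_force: [-1.9, -2.9, 5.7]
gripper_width: 0.211
gripper_force: 30.0
time_s: 23.5
tcp_pos: [0.5382, -0.0079, 0.0995]
ee_rot: [[-0.995, 0.104, 0.0], [0.104, 0.995, -0.001], [-0.0, -0.001, -1.0]]
wrist_force: [-0.6, -3.4, 5.1]
gripper_width: 0.208
gripper_force: 30.0
```

```bash
python3 -m pendant '[[[-1,0,0],[0,0,0]],[[-2,0,0],[0,0,0]],[[-2,0,0],[0,0,0]]]' | egrep 'tcp|wrist'; python3 -m pendant '[[[-1,0,0],[0,0,0]],[[-2,0,0],[0,0,0]],[[-2,0,0],[0,0,0]]]'| egrep 'tcp|wrist|width'
```

```text
tcp_pos: [0.5399, -0.0081, 0.0994]
wrist_force: [-0.8, -3.6, 6.4]
tcp_pos: [0.5403, -0.0082, 0.0994]
wrist_force: [-5.0, -1.7, 8.7]
gripper_width: 0.212
```

```bash
python3 -m pendant '[[[-1,0,0],[0,0,0]],[[-1,0,0],[0,0,0]]]'| egrep 'tcp|wrist'; python3 -m pendant '[[[1,0,0],[0,0,0]],[[1,0,0],[0,0,0]],[[1,0,0],[0,0,0]],[[1,0,0],[0,0,0]],[[1,0,-25],[0,0,0]],[[1,0,-65],[0,0,0]],[[1,0,-110],[0,0,0]],[[1,0,-110],[0,0,0]]]' 0.5 | egrep 'tcp|wrist'; python3 -c "
from h import *
import pickle
pickle.dump((cap('scene'),cap('side')),open('s6.pkl','wb'))"; python3 g.py .540 .142 .105 174 0 70; python3 g.py .540 .142 .08 174 0 70
```

```text
tcp_pos: [0.5404, -0.0082, 0.0994]
wrist_force: [-7.0, 0.6, 12.5]
tcp_pos: [0.5456, -0.0071, 0.2152]
wrist_force: [0.0, 0.7, -0.6]
[18.0, 148.4, 35.0] [0.0016, 0.0027, 0.0003]
[18.1, 148.3, 60.0] [0.0016, 0.0027, 0.0003]
```

```bash
python3 -m pendant '[[[18,40,0],[0,0,0]],[[18,85,0],[0,0,0]],[[18,125,0],[0,0,0]],[[18,148,0],[0,0,0]],[[18,148,15],[0,0,0]],[[18,148,35],[0,0,0]],[[18,148,50],[0,0,0]],[[18,148,50],[0,0,0]]]' 0 | egrep 'tcp|wrist'; python3 -m pendant '[[[0,0,6],[0,0,0]],[[0,0,11],[0,0,0]],[[0,0,15],[0,0,0]],[[0,0,18],[0,0,0]],[[0,0,20],[0,0,0]],[[0,0,20],[0,0,0]]]' | egrep 'tcp|wrist'
```

```text
tcp_pos: [0.5374, 0.1405, 0.1548]
wrist_force: [0.0, -0.5, 0.1]
tcp_pos: [0.5397, 0.1414, 0.1411]
wrist_force: [-4.2, -1.6, 12.6]
```

At the stop (fingertips at z=0.071, 12.6 N). Holding, then letting it up.

```bash
python3 -m pendant '[[[0,0,0],[0,0,0]],[[0,0,0],[0,0,0]],[[0,0,0],[0,0,0]],[[0,0,0],[0,0,0]],[[0,0,0],[0,0,0]],[[0,0,0],[0,0,0]],[[0,0,0],[0,0,0]],[[0,0,0],[0,0,0]],[[0,0,0],[0,0,0]],[[0,0,0],[0,0,0]]]' | egrep 'tcp|wrist'; python3 -m pendant '[[[0,0,0],[0,0,0]],[[0,0,0],[0,0,0]],[[0,0,0],[0,0,0]],[[0,0,-10],[0,0,0]],[[0,0,-25],[0,0,0]],[[0,0,-60],[0,0,0]],[[0,0,-100],[0,0,0]],[[0,0,-140],[0,0,0]],[[0,0,-180],[0,0,0]],[[0,0,-220],[0,0,0]]]' | egrep 'tcp|wrist'
```

```text
tcp_pos: [0.5397, 0.1413, 0.1411]
wrist_force: [-4.6, -0.5, 11.2]
tcp_pos: [0.5391, 0.1411, 0.3606]
wrist_force: [0.9, -0.8, 1.0]
```

```bash
python3 - <<'E'
from h import *
import pickle
D=pickle.load(open("d0.pkl","rb")); S,d=D["scene"],D["side"]
print(tri(S,(412.5,233),d,(328,180)), onz(S,412.5,233,.215),onz(S,388,220,.215))
S=pickle.load(open("s6.pkl","rb"))[0]
save("x6",cv2.resize(S[0][150:300,240:440],(800,600),interpolation=2))
E
python3 g.py .595 -.205 .33 -96 -25
```

```text
(array([ 0.58868358, -0.22490978,  0.21791199]), np.float64(0.010472003923392958)) [ 0.60032295 -0.22093611  0.215     ] [ 0.60530062 -0.14778532  0.215     ]
[-91.6, -360.0, -15.9] [-0.3419, -0.3412, -1.5433]
```

View pics/x6.png

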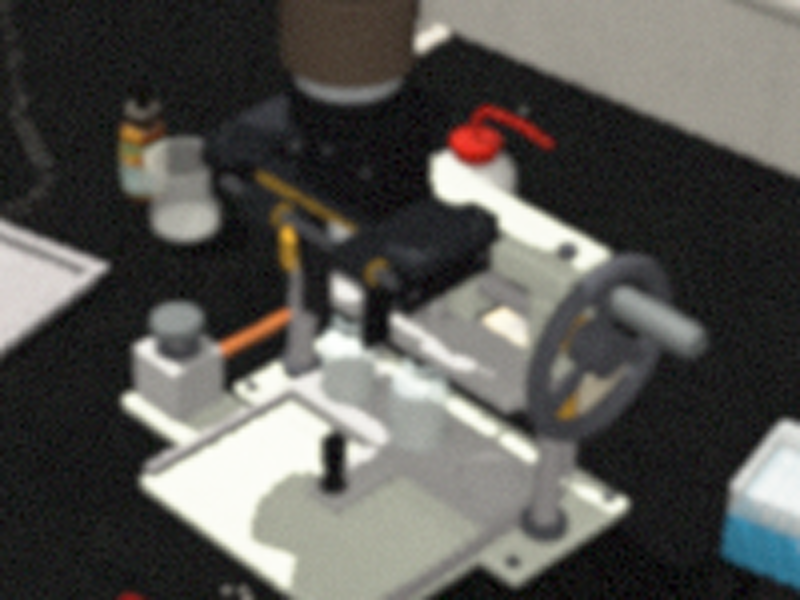

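The tray is home with both vials under the platen, and the handle is up. Moving to above the handle with a tilted tool.

```bash
python3 -m pendant '[[[-30,-40,-16],[-0.342,-0.341,-1.543]],[[-50,-80,-16],[-0.342,-0.341,-1.543]],[[-70,-120,-16],[-0.342,-0.341,-1.543]],[[-92,-160,-16],[-0.342,-0.341,-1.543]],[[-92,-200,-16],[-0.342,-0.341,-1.543]],[[-92,-240,-16],[-0.342,-0.341,-1.543]],[[-92,-280,-16],[-0.342,-0.341,-1.543]],[[-92,-320,-16],[-0.342,-0.341,-1.543]],[[-92,-360,-16],[-0.342,-0.341,-1.543]],[[-92,-360,-16],[-0.342,-0.341,-1.543]]]' 0.6 | egrep 'tcp|ee_'; python3 g.py .595 -.200 .30 -96 -25; python3 -c "from station import r;print(r.sense()['joints'].round(1))"
```

```text
tcp_pos: [0.5926, -0.2311, 0.3741]
ee_rot: [[-0.348, -0.933, 0.085], [-0.864, 0.355, 0.356], [-0.362, 0.05, -0.931]]
[1.7, 1.9, 29.4] [-0.0555, -0.0581, -0.2577]
[-15.7  22.9  19.  -21.5 -87.2  -4.4]
```

```bash
python3 -m pendant '[[[2,2,29],[-0.056,-0.058,-0.258]],[[2,2,29],[-0.056,-0.058,-0.258]],[[2,2,29],[-0.056,-0.058,-0.258]],[[2,2,29],[-0.056,-0.058,-0.258]]]' | egrep 'tcp|ee_'; python3 g.py .595 -.200 .215 -96 -25
python3 - <<'E'
from h import *
C=cap("wrist"); save("w7",C[0]); print(proj(C,(.5955,-.197,.215)),proj(C,(.5955,-.223,.215)))
E
```

```text
tcp_pos: [0.5936, -0.2173, 0.3474]
ee_rot: [[-0.097, -0.994, 0.044], [-0.902, 0.106, 0.419], [-0.421, 0.001, -0.907]]
[40.1, 0.3, 76.4] [0.0004, -0.0013, -0.0022]
[320.7413722  202.22856511] [316.05443562 165.7087147 ]
```

View pics/w7.png

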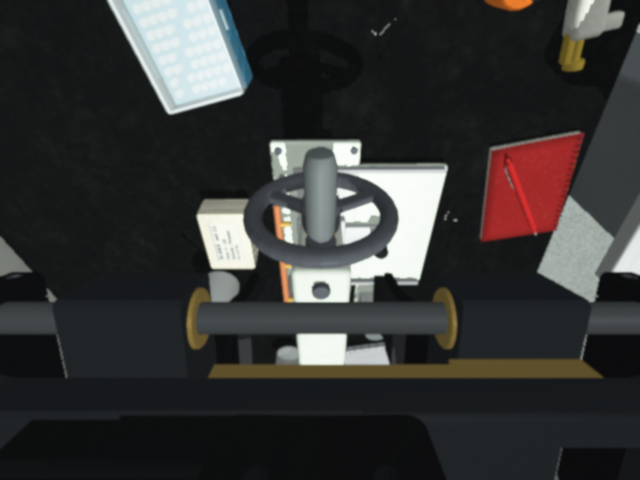

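The handle runs from (319,155) to (320,242), with the predicted grip point at (321,202) on its centre line. Descending and gripping.

```bash
python3 -m pendant '[[[10,0,20],[0,0,0]],[[20,0,40],[0,0,0]],[[30,0,58],[0,0,0]],[[37,0,70],[0,0,0]],[[40,0,76],[0,0,0]],[[40,0,76],[0,0,0]],[[40,0,76],[0,0,0]]]' | egrep 'tcp|wrist'; python3 -m pendant '[[[0,0,0],[0,0,0]],[[0,0,0],[0,0,0]],[[0,0,0],[0,0,0]],[[0,0,0],[0,0,0]],[[0,0,0],[0,0,0]],[[0,0,0],[0,0,0]]]' 0; python3 -c "
from station import r;s=r.sense();print(s['tcp_pos']+.051*s['ee_rot'][:,2])"
```

```text
tcp_pos: [0.5933, -0.2213, 0.2625]
wrist_force: [-0.5, 0.1, 1.0]
time_s: 31.35
tcp_pos: [0.5934, -0.2212, 0.2616]
ee_rot: [[-0.094, -0.995, 0.044], [-0.902, 0.104, 0.42], [-0.422, -0.0, -0.907]]
wrist_force: [1.7, 0.3, 0.1]
gripper_width: 0.23
gripper_force: 30.0
[ 0.59563148 -0.19980069  0.21533946]
```

```bash
python3 -m pendant '[[[0.2,-5.5,0.3],[0,0,0]],[[0.6,-10.9,1.3],[0,0,0]],[[2.4,-21,5.1],[0,0,0]],[[5.2,-29.7,11.1],[0,0,0]],[[8.9,-36.4,19],[0,0,0]],[[13.2,-40.6,28.2],[0,0,0]],[[17.8,-42,38.1],[0,0,0]],[[17.8,-42,38.1],[0,0,0]]]'; cat > ang.py <<'E'
from station import r
import numpy as np
s=r.sense();p=s['tcp_pos']+.051*s['ee_rot'][:,2]; X=np.array([.9945,-.1045,0]); d=p-np.array([.5956,-.1998,.173])
a,b=d@X,d[2]; print("phi",np.degrees(np.arctan2(a,b)).round(1),"rad",(np.hypot(a,b)*1000).round(1),"y",(d@[.1045,.9945,0]*1000).round(1))
E
python3 ang.py
```

```text
time_s: 32.15
tcp_pos: [0.6355, -0.2255, 0.2154]
ee_rot: [[-0.097, -0.994, 0.043], [-0.901, 0.106, 0.42], [-0.422, 0.002, -0.906]]
wrist_force: [5.9, 0.4, -6.3]
gripper_width: 0.232
gripper_force: 30.0
phi 95.2 rad 42.4 y 0.1
```

```bash
python3 -m pendant '[[[4.6,1.4,9.9],[0,0,0]],[[8.9,5.6,19],[0,0,0]],[[12.6,12.3,26.9],[0,0,0]],[[15.4,21,33],[0,0,0]],[[17.1,31.1,36.8],[0,0,0]],[[17.8,42,38.1],[0,0,0]],[[17.8,42,38.1],[0,0,0]],[[17.8,42,38.1],[0,0,0]]]'|egrep 'wrist|tcp|grip'; python3 ang.py
```

```text
tcp_pos: [0.5896, -0.2209, 0.1777]
wrist_force: [-2.7, 0.5, 6.6]
gripper_width: 0.231
gripper_force: 30.0
phi -174.2 rad 41.7 y 0.0
```

```bash
python3 -m pendant '[[[-0.6,10.9,-1.3],[0,0,0]],[[-2.4,21,-5.1],[0,0,0]],[[-5.2,29.7,-11.1],[0,0,0]],[[-8.9,36.4,-19],[0,0,0]],[[-13.2,40.6,-28.2],[0,0,0]],[[-17.8,42,-38.1],[0,0,0]],[[-17.8,42,-38.1],[0,0,0]]]'|egrep 'wrist|tcp|grip'; python3 ang.py
```

```text
tcp_pos: [0.5519, -0.2169, 0.2206]
wrist_force: [6.5, 0.0, 0.6]
gripper_width: 0.228
gripper_force: 30.0
phi -88.2 rad 41.5 y -0.1
```

```bash
python3 -m pendant '[[[-4.6,-1.4,-9.9],[0,0,0]],[[-8.9,-5.6,-19],[0,0,0]],[[-12.6,-12.3,-26.9],[0,0,0]],[[-15.4,-21,-33],[0,0,0]],[[-17.1,-31.1,-36.8],[0,0,0]],[[-17.8,-42,-38.1],[0,0,0]],[[-17.8,-42,-38.1],[0,0,0]],[[-17.8,-42,-38.1],[0,0,0]]]'|egrep 'wrist|tcp|grip'; python3 ang.py
```

```text
tcp_pos: [0.5934, -0.2212, 0.2616]
wrist_force: [3.4, -0.3, -2.5]
gripper_width: 0.239
gripper_force: 30.0
phi 0.1 rad 42.4 y 0.0
```

Back at φ = 0.1° after one turn. Releasing and rising.

```bash
python3 -m pendant '[[[0,0,0],[0,0,0]],[[0,0,0],[0,0,0]],[[0,0,0],[0,0,0]],[[0,0,0],[0,0,0]],[[0,0,0],[0,0,0]],[[-10,0,-20],[0,0,0]],[[-25,0,-50],[0,0,0]],[[-45,0,-90],[0,0,0]],[[-55,0,-118],[0,0,0]]]' 0.55|egrep 'wrist|tcp|grip'; python3 g.py .56 -.1 .33 174 0; python3 -c "from station import r;print(r.sense()['joints'].round(1))"
```

```text
tcp_pos: [0.5931, -0.2211, 0.3951]
wrist_force: [0.6, -1.1, 0.4]
gripper_width: 0.555
gripper_force: 0.0
[-100.3, 45.4, 62.0] [0.3393, 0.3424, 1.5457]
[-16.2  23.7  23.5 -24.6 -94.    9.5]
```

```bash
python3 -m pendant '[[[-100,45,62],[0.339,0.342,1.546]],[[-100,45,62],[0.339,0.342,1.546]],[[-100,45,62],[0.339,0.342,1.546]],[[-100,45,62],[0.339,0.342,1.546]],[[-100,45,62],[0.339,0.342,1.546]],[[-100,45,62],[0.339,0.342,1.546]],[[-100,45,62],[0.339,0.342,1.546]],[[-100,45,62],[0.339,0.342,1.546]],[[-100,45,62],[0.339,0.342,1.546]],[[-100,45,62],[0.339,0.342,1.546]]]'|egrep 'tcp'; python3 g.py .587 -.011 .33 174 0
```

```text
tcp_pos: [0.56, -0.1002, 0.3779]
[-27.3, 89.1, -0.3] [0.0258, 0.0207, 0.1072]
```

```bash
python3 -m pendant '[[[-27,45,0],[0.026,0.021,0.107]],[[-27,89,0],[0.026,0.021,0.107]],[[-27,89,0],[0.026,0.021,0.107]],[[-27,89,0],[0.026,0.021,0.107]]]'|egrep 'tcp'; python3 - <<'E'
from h import *
import pickle
C=cap("wrist"); pickle.dump(C,open("w8.pkl","wb")); g=cv2.cvtColor(C[0],cv2.COLOR_RGB2GRAY)
# knob: dark blob near predicted
u,v=proj(C,(.5375,-.0075,.062)); print("pred",u,v)
save("w8",C[0])
E
python3 g.py .5395 -.0080 .046 174 0
```

```text
tcp_pos: [0.5866, -0.0101, 0.3805]
pred 318.41617232161923 170.41175783985082
[47.1, -1.9, 283.6] [0.0009, 0.0004, 0.0067]
```

View pics/w8.png

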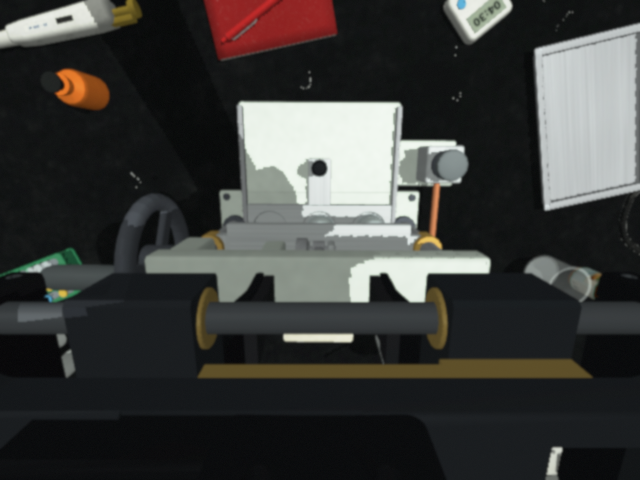

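The knob top is at (319.5,168), as predicted, and the handle is up again. That was my last picture to view, so from here I'll measure by code. Gripping the knob.

```bash
python3 -m pendant '[[[47,-2,30],[0,0,0.006]],[[47,-2,80],[0,0,0.006]],[[47,-2,130],[0,0,0.006]],[[47,-2,175],[0,0,0.006]],[[47,-2,215],[0,0,0.006]],[[47,-2,245],[0,0,0.006]],[[47,-2,265],[0,0,0.006]],[[47,-2,278],[0,0,0.006]],[[47,-2,281],[0,0,0.006]],[[47,-2,281],[0,0,0.006]]]' 0.55|egrep 'tcp|wrist'; python3 -m pendant '[[[0,0,0],[0,0,0]],[[0,0,0],[0,0,0]],[[0,0,0],[0,0,0]],[[0,0,0],[0,0,0]],[[0,0,0],[0,0,0]],[[0,0,0],[0,0,0]]]' 0
```

```text
tcp_pos: [0.5399, -0.0091, 0.0996]
wrist_force: [0.2, -0.7, 0.2]
time_s: 38.4
tcp_pos: [0.5399, -0.0083, 0.0999]
ee_rot: [[-0.995, 0.104, 0.001], [0.104, 0.995, 0.001], [-0.001, 0.001, -1.0]]
wrist_force: [-0.1, -1.4, 2.5]
gripper_width: 0.206
gripper_force: 30.0
```

```bash
python3 -m pendant '[[[6,0,0],[0,0,0]],[[16,0,0],[0,0,0]],[[26,0,0],[0,0,0]],[[36,0,0],[0,0,0]],[[47,0,0],[0,0,0]],[[58,0,0],[0,0,0]],[[69,0,0],[0,0,0]],[[79,0,0],[0,0,0]],[[86,0,0],[0,0,0]],[[90,0,0],[0,0,0]]]'
```

```text
time_s: 39.4
tcp_pos: [0.4491, 0.0011, 0.0999]
ee_rot: [[-0.995, 0.104, 0.0], [0.104, 0.995, 0.001], [-0.0, 0.001, -1.0]]
wrist_force: [1.1, -4.7, 4.0]
gripper_width: 0.208
gripper_force: 30.0
```

```bash
python3 -m pendant '[[[0,0,0],[0,0,0]],[[0,0,0],[0,0,0]],[[0,0,0],[0,0,0]],[[0,0,0],[0,0,0]],[[0,0,-40],[0,0,0]],[[0,0,-90],[0,0,0]],[[0,0,-140],[0,0,0]],[[0,0,-190],[0,0,0]],[[-40,0,-230],[0,0,0]],[[-85,0,-260],[0,0,0]]]' 0.55|egrep 'tcp'; python3 -m pendant '[[[-50,0,-20],[0,0,0]],[[-50,0,-20],[0,0,0]],[[-50,0,-20],[0,0,0]]]'|egrep tcp; python3 - <<'E'
from h import *
import pickle
C=cap("wrist"); pickle.dump(C,open("w9.pkl","wb")); g=cv2.cvtColor(C[0],cv2.COLOR_RGB2GRAY)
for n,p in dict(A=(.533,.0615,.084),B=(.527,-.0045,.084)).items():
    u,v=proj(C,p).round().astype(int); m=(g[v-25:v+25,u-25:u+25]<55).astype(np.uint8)
    k,l,st,ce=cv2.connectedComponentsWithStats(m)
    for i in range(1,k):
        if st[i,4]>60: q=ce[i]+[u-25,v-25]; print(n,(u,v),q.round(1),st[i].tolist(),onz(C,*q,.084).round(4))
m=(g>90).astype(np.uint8); k,lab=cv2.connectedComponents(m)
u,v=proj(C,(.5,.31,.003)).round().astype(int); print("panpx",u,v,g[v,u])
c=max(cv2.findContours((lab==lab[v,u]).astype(np.uint8),0,2)[0],key=cv2.contourArea); e=cv2.approxPolyDP(cv2.convexHull(c),8,True)[:,0]
print([(p.tolist(),onz(C,*p,.014).round(4)[:2].tolist()) for p in e])
E
```

```text
tcp_pos: [0.5262, -0.0069, 0.3573]
tcp_pos: [0.5764, -0.0121, 0.372]
A (np.int64(383), np.int64(171)) [383.2 167.6] [18, 14, 16, 16, 204] [0.5297 0.0616 0.084 ]
B (np.int64(322), np.int64(172)) [322.5 169.1] [18, 15, 16, 16, 197] [ 0.5243 -0.004   0.084 ]
panpx 565 120 215
[([639, 29], [0.4069, 0.3812]), ([639, 197], [0.6072, 0.4062]), ([550, 217], [0.6218, 0.2913]), ([538, 55], [0.4223, 0.265])]
```

Both vials are upright in their nests and the pan hasn't moved (centre (0.513,0.350)). Picking A.

```bash
python3 g.py .530 .0615 .055 174 0
```

```text
[52.0, 68.3, 266.1] [0.0009, -0.0026, -0.0006]
```

```bash
python3 -m pendant '[[[30,35,0],[0,0,0]],[[52,68,30],[0,0,0]],[[52,68,80],[0,0,0]],[[52,68,130],[0,0,0]],[[52,68,175],[0,0,0]],[[52,68,215],[0,0,0]],[[52,68,243],[0,0,0]],[[52,68,260],[0,0,0]],[[52,68,266],[0,0,0]],[[52,68,266],[0,0,0]]]' 0.6|egrep 'tcp|wrist'; python3 -m pendant '[[[0,0,0],[0,0,0]],[[0,0,0],[0,0,0]],[[0,0,0],[0,0,0]],[[0,0,0],[0,0,0]],[[0,0,0],[0,0,0]],[[0,0,0],[0,0,0]]]' 0.3;python3 g.py .5526 .355 .155 174 0
```

```text
tcp_pos: [0.5301, 0.0609, 0.1072]
wrist_force: [-0.0, -0.0, 1.3]
time_s: 42.35
tcp_pos: [0.5318, 0.061, 0.1089]
ee_rot: [[-0.995, 0.104, 0.002], [0.104, 0.995, 0.001], [-0.002, 0.001, -1.0]]
wrist_force: [-1.2, -1.3, 6.9]
gripper_width: 0.451
gripper_force: 30.0
[9.8, 294.7, -96.7] [0.0015, 0.0021, 0.0002]
```

```bash
python3 -m pendant '[[[0,0,-35],[0,0,0]],[[0,0,-70],[0,0,0]],[[2,30,-97],[0,0,0]],[[10,75,-97],[0,0,0]],[[10,120,-97],[0,0,0]],[[10,165,-97],[0,0,0]],[[10,210,-97],[0,0,0]],[[10,250,-97],[0,0,0]],[[10,280,-97],[0,0,0]],[[10,295,-97],[0,0,0]]]'|egrep 'tcp|wid'; python3 -m pendant '[[[0,0,0],[0,0,0]],[[0,0,0],[0,0,0]]]'|egrep 'tcp|wrist'; python3 -c "
from h import *
C=cap('scene');D=cap('side')
S=[]
for C,s in((C,(226,226)),(D,(285,385))):
    g=cv2.cvtColor(C[0],cv2.COLOR_RGB2GRAY); k,l=cv2.connectedComponents((g>110).astype(np.uint8)); m=(l==l[s[1],s[0]]).astype(np.uint8)
    e=cv2.approxPolyDP(cv2.convexHull(max(cv2.findContours(m,0,2)[0],key=cv2.contourArea)),8,True)[:,0]; print([onz(C,*p,.014).round(3)[:2].tolist() for p in e])
"; python3 g.py .5526 .355 .0429 174 0
```

```text
tcp_pos: [0.5519, 0.3581, 0.2041]
gripper_width: 0.456
tcp_pos: [0.5518, 0.3547, 0.2044]
wrist_force: [0.3, -0.4, -1.5]
[[0.623, 0.293], [0.423, 0.264], [0.404, 0.405], [0.607, 0.434]]
[[0.612, 0.414], [0.62, 0.293], [0.422, 0.269], [0.408, 0.412], [0.589, 0.436]]
[-0.4, 0.9, 111.0] [0.0006, -0.0, -0.0013]
```

```bash
python3 -m pendant '[[[0,1,30],[0,0,0]],[[0,1,58],[0,0,0]],[[0,1,80],[0,0,0]],[[0,1,94],[0,0,0]],[[0,1,102],[0,0,0]],[[0,1,107],[0,0,0]],[[0,1,110],[0,0,0]],[[0,1,111],[0,0,0]],[[0,1,111],[0,0,0]]]'|egrep 'tcp|wrist'; python3 -m pendant '[[[0,0,0],[0,0,0]],[[0,0,0],[0,0,0]],[[0,0,0],[0,0,0]],[[0,0,0],[0,0,0]],[[0,0,-10],[0,0,0]],[[0,0,-40],[0,0,0]],[[0,0,-85],[0,0,0]],[[0,0,-135],[0,0,0]],[[0,0,-185],[0,0,0]],[[0,0,-235],[0,0,0]]]' 0.65 |egrep 'tcp|wrist'; python3 g.py .5243 -.004 .279 174 0
```

```text
tcp_pos: [0.5527, 0.3568, 0.0946]
wrist_force: [0.1, -0.5, -0.3]
tcp_pos: [0.5519, 0.3559, 0.3322]
wrist_force: [0.5, 1.2, -0.1]
[-10.2, -360.8, 1.5] [0.002, 0.0016, 0.0001]
```

```bash
python3 -m pendant '[[[-62,-363,-40],[0,0,0]],[[-62,-363,-40],[0,0,0]],[[-62,-363,-40],[0,0,0]],[[-62,-363,-40],[0,0,0]],[[-62,-363,-40],[0,0,0]],[[-62,-363,-40],[0,0,0]],[[-62,-363,-40],[0,0,0]],[[-62,-363,-40],[0,0,0]],[[-62,-363,-40],[0,0,0]],[[-62,-363,-40],[0,0,0]]]' 0.6|egrep tcp; cat > fb.py <<'E'
from h import *
import sys
x,y,z=map(float,sys.argv[1:4]); cam=sys.argv[4] if len(sys.argv)>4 else "wrist"
C=cap(cam); g=cv2.cvtColor(C[0],cv2.COLOR_RGB2GRAY); u,v=proj(C,(x,y,z)).round().astype(int); h=30
a,b=max(v-h,0),max(u-h,0); k,l,st,ce=cv2.connectedComponentsWithStats((g[a:v+h,b:u+h]<55).astype(np.uint8))
for i in range(1,k):
    if 60<st[i,4]<900: q=ce[i]+[b,a]; print((u,v),q.round(1),st[i].tolist(),onz(C,*q,z).round(4))
E
python3 fb.py .5243 -.004 .084; python3 g.py .5243 -.004 .055 174 0
```

```text
tcp_pos: [0.5757, -0.0115, 0.3691]
(np.int64(322), np.int64(169)) [321.6 167.2] [22, 21, 16, 16, 201] [ 0.5224 -0.004   0.084 ]
[52.1, 0.9, 262.8] [0.0016, 0.0009, 0.0002]
```

```bash
python3 -m pendant '[[[30,1,10],[0,0,0]],[[52,1,40],[0,0,0]],[[52,1,90],[0,0,0]],[[52,1,140],[0,0,0]],[[52,1,185],[0,0,0]],[[52,1,220],[0,0,0]],[[52,1,245],[0,0,0]],[[52,1,258],[0,0,0]],[[52,1,263],[0,0,0]],[[52,1,263],[0,0,0]]]' 0.6|egrep 'tcp|wrist'; python3 -m pendant '[[[0,0,0],[0,0,0]],[[0,0,0],[0,0,0]],[[0,0,0],[0,0,0]],[[0,0,0],[0,0,0]],[[0,0,0],[0,0,0]],[[0,0,0],[0,0,0]]]' 0.3;python3 g.py .4734 .3448 .155 174 0
```

```text
tcp_pos: [0.5245, -0.0035, 0.1051]
wrist_force: [0.1, 0.1, -0.6]
time_s: 48.2
tcp_pos: [0.525, -0.0046, 0.1066]
ee_rot: [[-0.995, 0.104, 0.002], [0.104, 0.995, 0.001], [-0.002, 0.001, -1.0]]
wrist_force: [-1.2, -2.0, 6.2]
gripper_width: 0.454
gripper_force: 30.0
[87.6, 342.3, -99.1] [0.0014, 0.0023, 0.0001]
```

```bash
python3 -m pendant '[[[0,0,-35],[0,0,0]],[[0,0,-70],[0,0,0]],[[10,30,-99],[0,0,0]],[[25,75,-99],[0,0,0]],[[40,120,-99],[0,0,0]],[[55,165,-99],[0,0,0]],[[70,210,-99],[0,0,0]],[[85,255,-99],[0,0,0]],[[88,300,-99],[0,0,0]],[[88,342,-99],[0,0,0]]]'|egrep 'tcp|wid'; python3 -m pendant '[[[0,0,0],[0,0,0]],[[0,0,0],[0,0,0]],[[0,0,0],[0,0,0]]]'|egrep 'tcp|wrist'; python3 -c "
from h import *
for n,s in(('scene',(212,232)),('side',(280,404))):
    C=cap(n); g=cv2.cvtColor(C[0],cv2.COLOR_RGB2GRAY); k,l=cv2.connectedComponents((g>110).astype(np.uint8)); m=(l==l[s[1],s[0]]).astype(np.uint8)
    e=cv2.approxPolyDP(cv2.convexHull(max(cv2.findContours(m,0,2)[0],key=cv2.contourArea)),8,True)[:,0]; print([onz(C,*p,.014).round(3)[:2].tolist() for p in e])
"; python3 fb.py .5526 .355 .069 scene; python3 g.py .4734 .3448 .0406 174 0
```

```text
tcp_pos: [0.4716, 0.3468, 0.2048]
gripper_width: 0.455
tcp_pos: [0.4723, 0.3437, 0.2043]
wrist_force: [-0.0, -0.0, -0.1]
[[0.623, 0.293], [0.423, 0.264], [0.404, 0.405], [0.593, 0.433]]
[[0.612, 0.414], [0.62, 0.293], [0.422, 0.269], [0.408, 0.412], [0.589, 0.436]]
(np.int64(233), np.int64(203)) [257.8 229. ] [47, 50, 13, 10, 73] [0.5096 0.2078 0.069 ]
[-0.5, 1.2, 113.4] [0.0011, 0.0004, -0.0014]
```

```bash
python3 -m pendant '[[[0,1,30],[0,0,0]],[[0,1,58],[0,0,0]],[[0,1,80],[0,0,0]],[[0,1,95],[0,0,0]],[[0,1,104],[0,0,0]],[[0,1,109],[0,0,0]],[[0,1,112],[0,0,0]],[[0,1,113],[0,0,0]],[[0,1,113],[0,0,0]]]'|egrep 'tcp|wrist'; python3 -m pendant '[[[0,0,0],[0,0,0]],[[0,0,0],[0,0,0]],[[0,0,0],[0,0,0]],[[0,0,0],[0,0,0]],[[0,0,-10],[0,0,0]],[[0,0,-40],[0,0,0]],[[0,0,-85],[0,0,0]],[[0,0,-135],[0,0,0]],[[0,0,-185],[0,0,0]],[[-30,0,-235],[0,0,0]]]' 0.65 |egrep 'tcp|wrist'; python3 -m pendant '[[[-40,-20,-30],[0,0,0]],[[-80,-20,-50],[0,0,0]],[[-80,-20,-50],[0,0,0]],[[-80,-20,-50],[0,0,0]]]'|egrep tcp; python3 fb.py .5526 .355 .069;python3 fb.py .4734 .3448 .069; python3 -c "
from h import *
C=cap('wrist'); g=cv2.cvtColor(C[0],cv2.COLOR_RGB2GRAY)
u,v=proj(C,(.513,.35,.003)).round().astype(int); k,l=cv2.connectedComponents((g>90).astype(np.uint8)); print(u,v)
e=cv2.approxPolyDP(cv2.convexHull(max(cv2.findContours((l==l[v,u]).astype(np.uint8),0,2)[0],key=cv2.contourArea)),8,True)[:,0]; print([onz(C,*p,.014).round(3)[:2].tolist() for p in e])
"
```

```text
tcp_pos: [0.4731, 0.346, 0.0924]
wrist_force: [-0.4, 0.7, -1.4]
tcp_pos: [0.4968, 0.3429, 0.3246]
wrist_force: [1.2, 1.5, -0.5]
tcp_pos: [0.576, 0.314, 0.3698]
(np.int64(354), np.int64(190)) [356.  188.3] [25, 22, 15, 14, 164] [0.5505 0.3579 0.069 ]
(np.int64(339), np.int64(120)) [340.6 116.5] [24, 19, 16, 16, 198] [0.4706 0.3474 0.069 ]
343 156
[[0.404, 0.405], [0.602, 0.432], [0.622, 0.292], [0.422, 0.266]]
```

Both vials stand where placed in the unmoved pan, about 40 mm either side of its centre, and the arm is clear. Handing in.

```bash
python3 -c "
from station import r
print(r.finish_job())"
```

```text
the job is handed in; nothing more can be done
None
```

I handed in the job with both vials (only two were present) pressed and standing in the pan, after the purge and one full wheel turn; stopper depth wasn't measured, and the hand-in gave no verdict.

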